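Slide a price list out over the desk's edge, level with the ruler

TASK

The price list lies too flat on the desk to be picked up: without gripping or lifting anything, first gently push the small carton aside, out of the list's way, and then gently slide the price list lengthwise out over the desk's left edge until its leading end is level with the overhanging end of the ruler beside it (give or take half a centimetre), square to the desk's edge. The list must not touch the carton, the carton stays standing on the desk, and the ruler and everything else are left where they are.

Things in the scene. Friction and masses are not known exactly. Their poses are not given: they have to be found in the camera images.
- price_list: Stapled price list of white sheets with a dark band across the cover, a thin flat slab 212 mm long x 152 mm wide, about 9 mm thick where it can be pushed (a slightly curled cover rises to 13 mm); 0.16 kg. Origin at the centre of its underside. Its x axis runs along its length, and points roughly at the desk's left edge at the start (up to 15 degrees off); y across its width, z up.
- list_lead (a point): Middle of the price list's leading short edge (the one that goes out over the desk's edge), 106 mm from the centre along the list's x, 5 mm above its underside.
- carton: Small plain white carton of staples, 45 mm (its x) x 70 mm (its y) x 50 mm tall, about 0.12 kg, standing between the price list and the desk's left edge, in the list's way. Origin at the centre of its underside, z up.
- ruler: Aluminium ruler lying flat on the desk, square to the left edge and already hanging out over it by some 2 to 10 cm, nearer to the robot than the price list: 28 mm (x) x 310 mm (y) x 3 mm, with a black raised grip 11 mm high and 20 mm long at its inner end. It is the measure and must stay where it is. Origin at the centre of its underside; its y points along its length, away from the overhanging end.
- ruler_tip (a point): Middle of the ruler's plain end that hangs out over the desk's edge, on its top face, 155 mm from the ruler's centre.
- desk_edge (a point): A point on the rim of the desk's left edge, at the height of the desk top. The edge is straight and runs along this point's x (world x); its y (world y, to the robot's left) points off the desk. The desk top is level and ends about 0.24 m ahead of this point (+x) in its far edge.
- mug_1: orange mug, 81x113x101 mm, handle to one side. Bystander, to be left alone. Origin at the centre of its underside, z up.
- tape_dispenser: black desk tape dispenser, 55x166x77 mm, long along its y. Bystander, to be left alone. Origin at the centre of its underside, z up.
- stapler: black stapler, 40x148x50 mm, long along its y. Bystander, to be left alone. Origin at the centre of its underside, z up.
- receipt_bundle_1: bundle of receipts with a rubber band, 93x166x48 mm, long along its y. Bystander, to be left alone. Origin at the centre of its underside, z up.
- ink_bottle: small ink bottle, 45 mm across, 84 mm tall. Bystander, to be left alone. Origin at the centre of its underside, z up.

How it is judged:
By the outcome, as a careful person would: the job done as asked, in the order asked, and still so for the second after the job is handed in, with the robot touching nothing.
It also fails if it takes over 67 s, if anything falls off the work surface, if the arm or the gripper's body presses on something with over 40 N, if the wrist force passes 120 N, or if a joint passes its speed limit or range.

ROBOT

A 6-joint arm with a two-finger parallel gripper is mounted at the origin on the work surface; the furniture and walls round the work are solid. World frame = base frame: x ahead of the robot, y to its left, z up, the work surface at z = 0. Lengths are in m, angles in degrees, forces in N, time in s.
With the tool pointing down it reaches from about 0.325 to 0.85 m from the base axis. Payload 15.5 kg.
Tool frame: the origin (TCP) lies at the very end of the fingers, on their centre line; the grasp point (between the pads) lies arm.grip_depth behind it (arm.grip_depth is the distance from the TCP to the grasp point, in m); z points along the fingers, y is the line along which they close (so a half turn about z gives the same grasp; the last joint's range is limited). The gripper opens to 91 mm and grips with 3 to 60 N. Pads are 32 mm wide; open, the fingers measure 118 mm over their backs; the gripper's body (76 mm by 178 mm) begins 60 mm behind the grasp point.
Start: joints at [-80.071, 28.281, 77.091, -0, 74.628, -5.472], TCP at [0.166, -0.603, 0.214] pointing down, gripper open.
Joint ranges: [-166.48, 166.48], [-47.26, 123.95], [12.59, 153.08], [-70.14, 250.14], [6.76, 159.57], [-176.63, 176.63]. Speed limits (degrees/s): [108.29, 108.29, 147.25, 172.46, 172.46, 172.46].

INTERFACE

Orientations are given as a 3x3 rotation matrix whose columns are the frame's x, y, z axes.
In Python, from rig import arm gives the robot as it stands. Calls block until the motion is done:
- arm.move_to(position, orientation): joint-space move of the TCP to a pose.
- arm.move_l(position, orientation=None, feed=0.15): straight line of the TCP; orientation=None keeps the orientation; feed is the mean speed in m/s.
- arm.move_joints(angles): joint-space move.
- arm.grip(opening): finger opening in m; the grip force is fixed at half the most; returns when the fingers have stopped.
- arm.sleep(seconds).
- arm.solve_ik(position, orientation): joint angles nearest the present ones, or None.
- arm.snapshot(name): name is "scene" or "top"; returns the picture (384x512x3 uint8, red, green, blue); there is no depth.
- arm.get_calibration(name): a dict with "intrinsics" (3x3 intrinsics, pixels), "k1" (the pictures are not rectified: a ray, as slopes to the right and down, at radius r is drawn at 1 + k1 r^2 times it, then the intrinsics apply), "cam_to_world" (4x4, takes a point from camera to world coordinates). Camera axes: x right, y down, z forward; pixel columns grow to the right and rows downward; lengths in m; the calibration is good to about 2 mm. A picture is of the moment at which its call begins. get_calibration takes no time and is no camera call.
A pose or a line that the arm cannot do raises arm.Unreachable and nothing moves.
- arm.sign_off(): hands the job in; it is judged then, once.
Readings, each from a call of its own:
- arm.current_t(): time.
- arm.current_joint_positions(): joint angles.
- arm.current_dq(): joint speeds.
- arm.current_tau(): joint torques, N m.
- arm.current_ee_pos(): TCP position.
- arm.current_tool_rot(): TCP orientation.
- arm.current_force(): force on the tool from outside, world axes, zero at the start.
- arm.current_torque(): the same for the moment, N m.
- arm.current_width(): finger opening in m.
- arm.current_grasp_force(): force on a finger pad.
Only numpy, scipy, OpenCV 4.12 (cv2) and the standard library are available. Lean on these libraries where they do the work, as an engineer would, in place of code of your own. Each camera call takes 0.05 s, during which the arm holds its last target. There are 200 camera calls.

## Working session

There is one attempt and no reset: what is moved stays moved. The work goes in short steps, each a Python script; the robot and the scene stay as the last script left them, time stands still between calls to the robot, and variables do not carry over. Pictures are saved under pics/ and viewed, at most 10 in all, crops included, and the job is handed in when it is done.

```bash
mkdir -p pics; ls; python3 - <<'E'
from rig import arm
import cv2
for n in("scene","top"):
    im=arm.snapshot(n); cv2.imwrite(f"pics/{n}0.png",im[:,:,::-1]); cv2.imwrite(f"pics/{n}0v.png",cv2.resize(im[:,:,::-1],(800,600),interpolation=cv2.INTER_CUBIC))
    c=arm.get_calibration(n); print(n,c)
print(arm.grip_depth, arm.current_t(), arm.current_tool_rot())
E
```

```text
pics
scene {'intrinsics': array([[491.39637568,   0.        , 261.19313692],
       [  0.        , 491.39637568, 186.25570227],
       [  0.        ,   0.        ,   1.        ]]), 'k1': 0.049322667904828144, 'cam_to_world': array([[-0.69078192, -0.5264259 ,  0.49567742, -0.40011897],
       [-0.72299838,  0.51205498, -0.46375969,  0.87349769],
       [-0.00967898, -0.67873078, -0.73432339,  1.39214853],
       [ 0.        ,  0.        ,  0.        ,  1.        ]])}
top {'intrinsics': array([[489.48787265,   0.        , 256.86925659],
       [  0.        , 489.48787265, 196.78018823],
       [  0.        ,   0.        ,   1.        ]]), 'k1': -0.18694417064000185, 'cam_to_world': array([[-0.00670866, -0.99765482,  0.06811646,  0.38768997],
       [-0.99978916,  0.00536983, -0.01981915,  0.04197583],
       [ 0.0194069 , -0.06823506, -0.9974805 ,  1.44635402],
       [ 0.        ,  0.        ,  0.        ,  1.        ]])}
0.0188 0.1 [[ 9.64095552e-01  2.65555511e-01 -1.95724531e-04]
 [ 2.65555568e-01 -9.64094992e-01  1.04237593e-03]
 [ 8.81116324e-05 -1.05692574e-03 -9.99999438e-01]]
```

View pics/top0v.png

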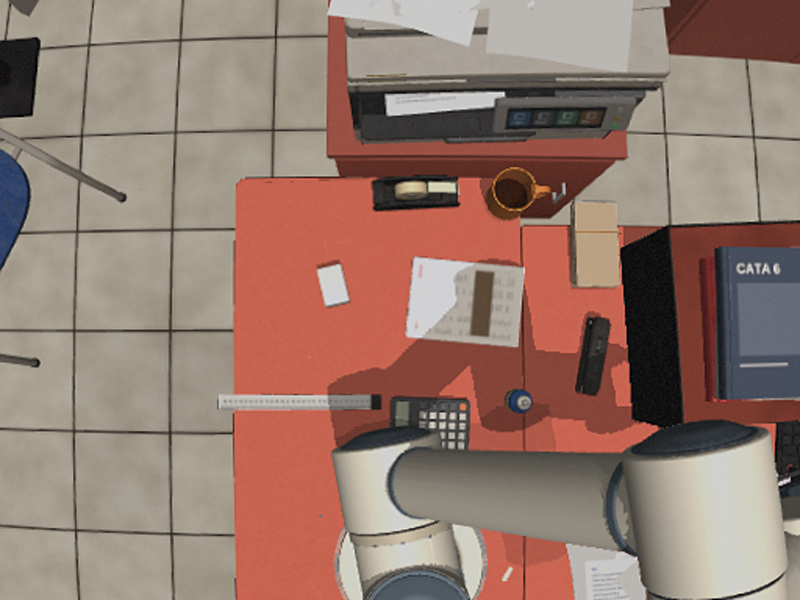

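View pics/scene0v.png

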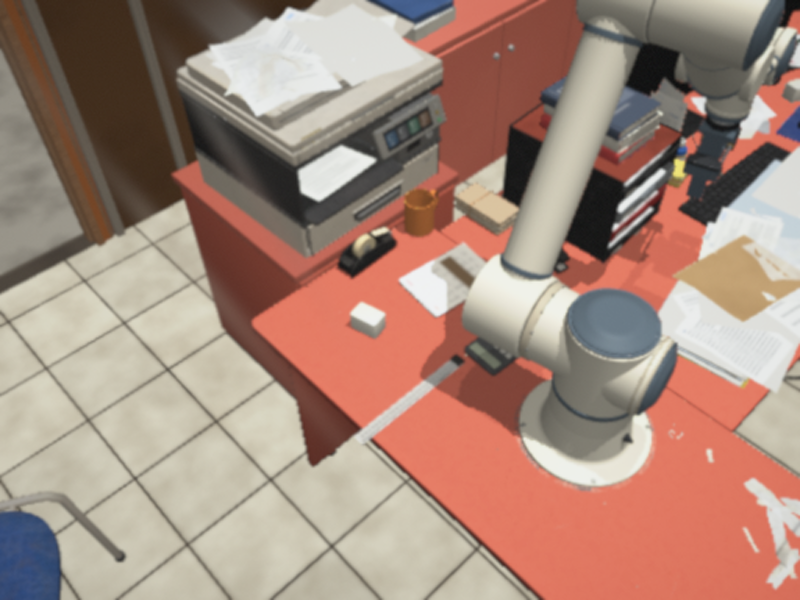

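The top view shows the list at about (465,300) of 800x600, with its leading edge near column 410. The carton is at (333,285), the ruler tip at (218,402), the left desk edge at column 235 and the far edge at row 178. There is free space beyond the carton (+x), so I'll push it that way.

```bash
cat > h.py <<'E'
import numpy as np, cv2
from rig import arm
def ray(n,px):
    c=arm.get_calibration(n);K=c["intrinsics"];T=c["cam_to_world"]
    u=cv2.undistortPoints(np.float64(px).reshape(-1,1,2),K,np.array([c["k1"],0,0,0,0.]))[:,0]
    return T[:3,3],np.c_[u,np.ones(len(u))]@T[:3,:3].T
def plane(n,px,z):
    o,d=ray(n,px); return o+d*((z-o[2])/d[:,2])[:,None]
def proj(n,P):
    c=arm.get_calibration(n);T=np.linalg.inv(c["cam_to_world"])
    return cv2.projectPoints(np.float64(P).reshape(-1,1,3),cv2.Rodrigues(T[:3,:3])[0],T[:3,3],c["intrinsics"],np.array([c["k1"],0,0,0,0.]))[0][:,0]
def tri(a,b):
    (o,d),(p,e)=ray("top",a),ray("scene",b);out=[]
    for x,y in zip(d,e):
        s=np.linalg.lstsq(np.c_[x,-y],p-o,rcond=None)[0]; q,r=o+s[0]*x,p+s[1]*y
        out.append(np.r_[(q+r)/2,np.linalg.norm(q-r)])
    return np.array(out)
def notred(im): # desk is saturated red
    f=im.astype(float); return ((f[...,0]-f[...,2])<0.35*f[...,0]).astype(np.uint8)*255
def blob(im,roi,mask=None):
    x0,y0,x1,y1=roi; m=np.zeros(im.shape[:2],np.uint8); m[y0:y1,x0:x1]=(notred(im) if mask is None else mask)[y0:y1,x0:x1]
    cs=cv2.findContours(m,cv2.RETR_EXTERNAL,cv2.CHAIN_APPROX_NONE)[0]
    return max(cs,key=cv2.contourArea)
def quad(c):
    r=cv2.minAreaRect(c)
    for e in np.linspace(.02,.12,21):
        a=cv2.approxPolyDP(cv2.convexHull(c),e*cv2.arcLength(c,True),True)
        if len(a)==4: return a[:,0]
    return cv2.boxPoints(r)
E
python3 - <<'E'
from h import *
np.set_printoptions(precision=4,suppress=True)
t=cv2.imread("pics/top0.png")[...,::-1]; s=cv2.imread("pics/scene0.png")[...,::-1]
v=t.copy()
def rp(n,c): print(n,quad(c).tolist(),cv2.contourArea(c))
L=blob(t,(250,155,345,232)); C=blob(t,(195,160,232,205)); 
rp("list",L);rp("carton",C)
for n,c,z in(("list",L,.009),("carton",C,.05)):
    P=plane("top",quad(c),z); print(P, np.linalg.norm(np.roll(P,-1,0)-P,axis=1))
br=(t.min(2)>150).astype(np.uint8)*255
R=blob(t,(125,245,250,270),notred(t));rp("ruler",R)
Ls=blob(s,(250,150,320,205));Cs=blob(s,(215,185,255,220));rp("slist",Ls);rp("scarton",Cs)
f=t.astype(float); print("edge rows", [(r,int(np.argmax((f[r,120:200,0]-f[r,120:200,2])>0.45*f[r,120:200,0])+120)) for r in (130,160,190,220,240,280,300)])
print("far edge cols",[(c,int(100+np.argmax((f[100:140,c,0]-f[100:140,c,2])>0.45*f[100:140,c,0]))) for c in(160,180,200,220)])
cv2.drawContours(v,[L,C,R],-1,(0,255,0),1)
a=cv2.resize(v[100:290,130:400],None,fx=2.9,fy=2.9,interpolation=0)
cv2.imwrite("pics/a.png",a[...,::-1])
cv2.drawContours(s:=s.copy(),[Ls,Cs],-1,(0,255,0),1)
cv2.imwrite("pics/b.png",cv2.resize(s[130:300,200:350],None,fx=3.5,fy=3.5,interpolation=0)[...,::-1])
E
```

```text
list [[264, 165], [335, 171], [331, 221], [260, 215]] 3639.0
carton [[217, 169], [223, 192], [209, 196], [203, 172]] 374.5
[[ 0.58   -0.0083  0.009 ]
 [ 0.5616 -0.22    0.009 ]
 [ 0.4129 -0.2053  0.009 ]
 [ 0.4322  0.0046  0.009 ]] [0.2124 0.1494 0.2108 0.1484]
[[0.5636 0.1282 0.05  ]
 [0.4973 0.111  0.05  ]
 [0.486  0.1511 0.05  ]
 [0.5552 0.1685 0.05  ]] [0.0685 0.0416 0.0713 0.0411]
ruler [[125, 245], [236, 252], [243, 261], [125, 269]] 1358.5
slist [[255, 178], [319, 162], [319, 204], [277, 202]] 2092.5
scarton [[230, 193], [246, 200], [240, 215], [225, 208]] 345.5
edge rows [(130, 151), (160, 150), (190, 150), (220, 150), (240, 150), (280, 149), (300, 150)]
far edge cols [(160, 114), (180, 114), (200, 113), (220, 100)]
```

View pics/a.png

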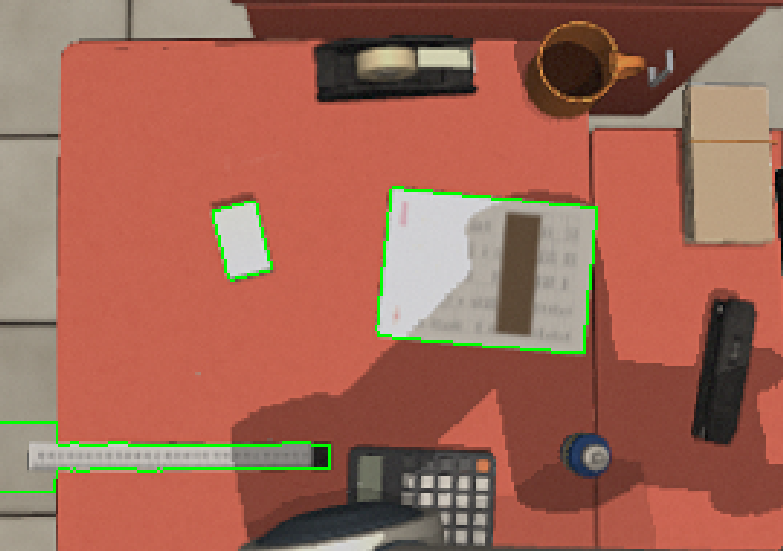

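View pics/b.png

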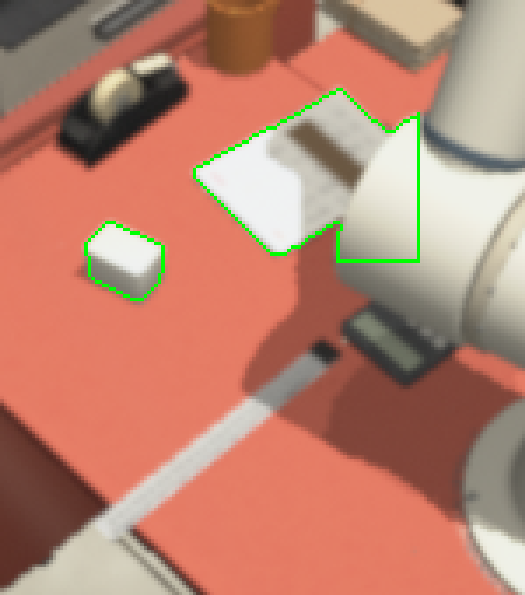

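```bash
python3 - <<'E'
from h import *
np.set_printoptions(precision=4,suppress=True)
t=cv2.imread("pics/top0.png")[...,::-1]; s=cv2.imread("pics/scene0.png")[...,::-1]
print("list lead corners",tri([[263.5,164.5],[259.5,215.3]],[[255,178.5],[278,202.8]]))
# carton top: bright face in scene
m=(s.min(2)>205).astype(np.uint8)*255
c=blob(s,(215,185,255,220),m); q=quad(c); print("scarton top",q.tolist())
tq=quad(blob(t,(195,160,232,205))); print("carton top ctr",tri([tq.mean(0)],[q.mean(0)]))
g=t.astype(int).mean(2)
for r in range(252,263): print(r,g[r,132:152].astype(int))
k=s.astype(int)
print("edge",plane("top",[[149.6,130],[149.6,190],[149.4,240],[149.4,280]],0)[:,:2])
print("far",plane("top",[[160,113.5],[200,113]],0)[:,:2])
print("tip",plane("top",[[139.7,257.5]],.003),tri([[139.7,257.5]],[[230,281.4]]))
print("ruler grip end",plane("top",[[243.5,257.5]],.011))
cv2.imwrite("pics/c.png",cv2.resize(s[255:300,205:265],None,fx=10,fy=10,interpolation=cv2.INTER_CUBIC)[...,::-1])
E
```

```text
list lead corners [[ 0.5797 -0.0081  0.0117  0.004 ]
 [ 0.4328  0.0071  0.0013  0.0035]]
scarton top [[226, 198], [232, 194], [245, 201], [237, 207]]
carton top ctr [[0.5254 0.1396 0.0471 0.0009]]
252 [148 148 150 151 150 149 151 148 170 174 170 168 167 167 165 163 161 160
 150 152]
253 [146 149 150 151 150 150 152 147 193 196 191 190 191 191 186 189 188 189
 189 187]
254 [146 147 149 149 151 149 152 148 194 190 189 190 188 191 191 191 191 190
 190 190]
255 [147 148 150 151 149 150 152 122 196 189 190 180 176 187 185 177 181 187
 181 183]
256 [148 150 148 148 147 149 151  93 196 190 190 148 147 177 167 146 167 184
 160 167]
257 [148 148 147 149 147 147 149  95 195 189 189 158 154 182 169 156 170 184
 161 171]
258 [148 149 147 147 146 147 149  95 195 183 184 186 172 186 187 184 179 188
 180 183]
259 [147 148 146 148 147 147 147  97 194 176 170 180 168 180 176 178 173 182
 176 178]
260 [148 148 147 149 149 147 148  97 194 167 154 162 159 162 156 161 159 166
 161 156]
261 [145 146 148 147 148 149 149  99 160 143 132 135 137 140 135 137 137 145
 157 150]
262 [144 147 148 149 146 148 147 136 146 141 138 139 137 139 136 137 137 141
 143 142]
edge [[0.6901 0.3355]
 [0.5084 0.3328]
 [0.3598 0.3326]
 [0.2413 0.333 ]]
far [[0.7406 0.3047]
 [0.7406 0.183 ]]
tip [[0.3081 0.3612 0.003 ]] [[ 0.3065  0.3608 -0.0011  0.0038]]
ruler grip end [[0.3081 0.0537 0.011 ]]
```

View pics/c.png

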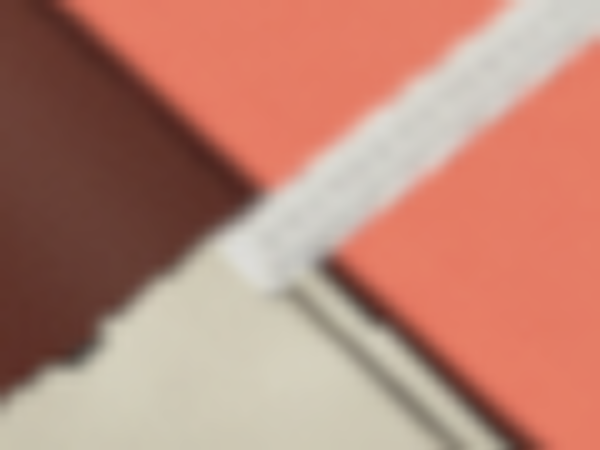

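```bash
cat >> h.py <<'E'
def R(a): # tool down, tool x at yaw a (deg)
    c,s=np.cos(np.radians(a)),np.sin(np.radians(a)); return np.array([[c,s,0],[s,-c,0],[0,0,-1.]])
E
python3 - <<'E'
from h import *
np.set_printoptions(precision=4,suppress=True)
print("shelf corner",plane("top",[[404,272]],0),plane("scene",[[387,164]],0))
try:
    t0=arm.current_t()
    p0=np.array([0.1,-0.37,0.25]); arm.move_l(p0,R(15.4),feed=.3)
    arm.grip(0.015)
    a=14.5; p=np.array([np.cos(np.radians(a)),np.sin(np.radians(a)),0])
    s=np.array([0.4917,0.131,0.012])-p*0.046
    arm.move_to(s+[0,0,.15],R(a)); print(arm.current_t(),arm.current_ee_pos())
    arm.move_l(s,feed=.12); print(arm.current_t(),arm.current_force())
    f=arm.current_force()
    for d in (.015,.022,.026,.029,.032,.036,.040):
        arm.move_l(s+p*d,feed=.04); print(d,(arm.current_force()-f).round(2))
    print(arm.current_t())
except Exception as e: print(repr(e),arm.current_t(),arm.current_ee_pos())
E
```

```text
shelf corner [[ 0.2567 -0.429   0.    ]] [[ 0.2764 -0.4501  0.    ]]
4.5333 [0.4474 0.1189 0.1621]
5.9333 [-0.7218 -0.4081  0.2285]
0.015 [ 0.37  0.06 -0.04]
0.022 [0.56 0.31 0.45]
0.026 [ 0.57 -0.01 -0.31]
0.029 [0.89 0.03 0.07]
0.032 [1.56 0.5  0.2 ]
0.036 [0.17 0.54 0.63]
0.04 [ 0.5  -0.11  0.57]
8.0333
```

```bash
python3 - <<'E'
from h import *
np.set_printoptions(precision=4,suppress=True)
a=14.5; p=np.array([np.cos(np.radians(a)),np.sin(np.radians(a)),0])
s=np.array([0.4917,0.131,0.012])-p*0.046
arm.move_l(s+p*.172,feed=.05); print(arm.current_t(),arm.current_force())
e=arm.current_ee_pos(); arm.move_l(e-p*.03,feed=.08); arm.move_l(e-p*.03+[0,0,.2],feed=.2)
arm.move_to([0.38,0.0,0.30],R(45)); arm.grip(0.091); print(arm.current_t())
for n in("top","scene"):
    im=arm.snapshot(n); cv2.imwrite(f"pics/{n}1.png",im[...,::-1])
    if n=="top":
        c=blob(im,(160,115,232,175)); print(quad(c).tolist(),plane("top",quad(c),.05))
        cv2.imwrite("pics/d.png",cv2.resize(im[90:290,130:400],None,fx=2.9,fy=2.9)[...,::-1])
E
```

```text
10.825 [-0.0757 -0.2281  0.0344]
14.7667
[[204, 121], [211, 146], [197, 149], [191, 125]] [[0.7045 0.1663 0.05  ]
 [0.6306 0.1456 0.05  ]
 [0.6222 0.1861 0.05  ]
 [0.693  0.2041 0.05  ]]
```

View pics/d.png

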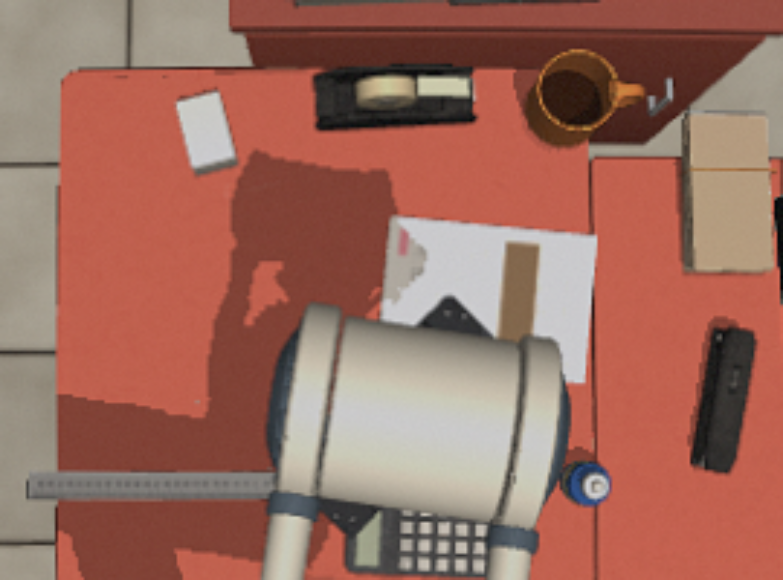

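The carton now stands at x ≥ 0.62 m, clear of the list's path, and the list hasn't moved. Next I slide the list.

```bash
python3 - <<'E'
from h import *
np.set_printoptions(precision=4,suppress=True)
def u(a): return np.array([np.cos(np.radians(a)),np.sin(np.radians(a)),0])
a=84.85; c=np.array([0.487,-0.2127,0.0035])
try:
    s=c-u(a)*.041
    arm.move_to(s+[0,0,.16],R(a)); arm.move_l(s,feed=.12); print(arm.current_t(),arm.current_ee_pos(),arm.current_width())
    c1=c+u(a)*.05; arm.move_l(c1-u(a)*.016,feed=.04); print(arm.current_force())
    c2=np.array([.4925,0.05,.0035])
    for k in np.linspace(.25,1,4):
        b=a+(90-a)*k; arm.move_l(c1+(c2-c1)*k-u(b)*.016,R(b),feed=.06)
    print(arm.current_t(),arm.current_force())
    arm.move_l([.4925,.140-.016,.0035],R(90),feed=.05)
    e=arm.current_ee_pos(); print(arm.current_t(),e,arm.current_force())
    arm.move_l(e-[0,.02,0],feed=.08); arm.move_l(e-[0,.02,-.2],feed=.2)
    arm.move_to([0.12,-0.37,0.30],R(15)); print(arm.current_t())
except Exception as x: print(repr(x),arm.current_t(),arm.current_ee_pos())
for n in("top","scene"):
    im=arm.snapshot(n); cv2.imwrite(f"pics/{n}2.png",im[...,::-1])
    if n=="top": cv2.imwrite("pics/e.png",cv2.resize(im[90:290,120:390],None,fx=2.9,fy=2.9,interpolation=0)[...,::-1])
E
```

```text
17.5167 [ 0.4836 -0.2537  0.0041] 0.09053621271876175
[ 0.1723  0.8776 -0.5412]
23.675 [-0.061  -0.2286 -0.305 ]
25.625 [0.4925 0.1239 0.0035] [-0.1941 -0.8236  0.0201]
29.3583
```

View pics/e.png

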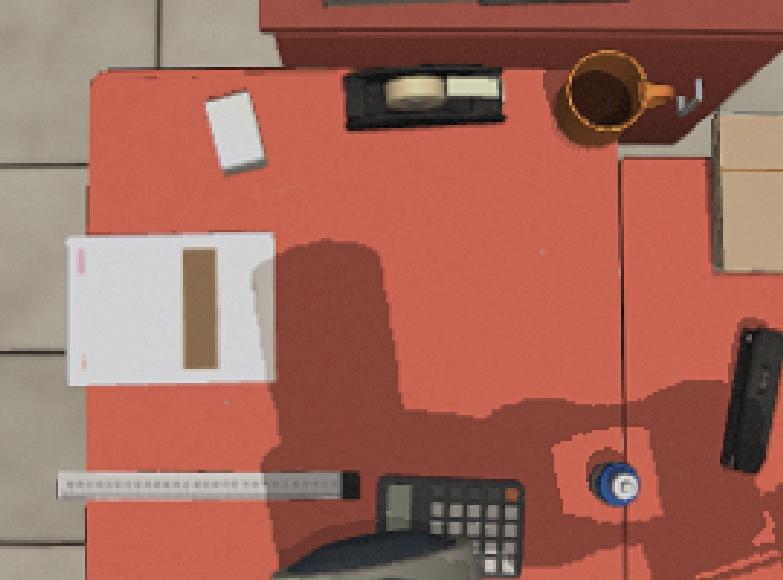

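```bash
cat > meas.py <<'E'
from h import *
def cross(im,rows,c0,c1):  # strongest step column, subpixel by level crossing in each row
    f=cv2.GaussianBlur(im.astype(np.float32).min(2),(1,5),0); o=[]
    for r in rows:
        p=f[r,c0:c1]; lo,hi=p[:2].mean(),p[-2:].mean(); h=(lo+hi)/2
        i=np.argmax((p[1:]-h)*(p[:-1]-h)<=0); o.append([c0+i+(h-p[i])/(p[i+1]-p[i]),r])
    return np.array(o)
def report(im):
    L=cross(im,range(176,219,3),136,149); T=cross(im,range(176,219,3),208,221)
    U=cross(im,range(254,260),134,145)
    for n,q,z in(("lead",L,.009),("trail",T,.009),("tip",U,.003)):
        P=plane("top",q,z); k=np.polyfit(P[:,0],P[:,1],1); P=P[abs(P[:,1]-np.median(P[:,1]))<.004]; k=np.polyfit(P[:,0],P[:,1],1)
        print(n,len(P),"y",P[:,1].mean().round(4),"sd",P[:,1].std().round(4),"slope deg",np.degrees(k[0]).round(2),"x",P[:,0].mean().round(3))
E
python3 - <<'E'
from meas import *
im=cv2.imread("pics/top2.png")[...,::-1]; report(im)
print(im[190,136:150].min(1),im[257,134:145].min(1),im[256,134:145].min(1))
s=cv2.imread("pics/scene2.png")
c=blob(im,(160,115,215,152)); print(quad(c).tolist(),plane("top",quad(c),.05))
# ends of left rim
f=im.astype(float);red=(f[...,0]-f[...,2])>.45*f[...,0]
e=np.array([[140+np.argmax(red[r,140:170])-.5,r] for r in list(range(160,168))+list(range(228,245))+list(range(270,290))]);P=plane("top",e,0);print("rim slope deg",np.degrees(np.polyfit(P[:,0],P[:,1],1)[0]),P[:,1].mean())
cv2.imwrite("pics/f.png",cv2.resize(s[170:300,190:330],None,fx=4.2,fy=4.2,interpolation=cv2.INTER_CUBIC))
E
```

```text
lead 15 y 0.3518 sd 0.0009 slope deg 0.82 x 0.487
trail 15 y 0.1395 sd 0.0004 slope deg -0.31 x 0.486
tip 6 y 0.3617 sd 0.0001 slope deg 0.98 x 0.311
[140 140 144 144 144 147 149 182 212 210 210 208 207 210] [136 138 135 138 136  92 190 183 184 156 150] [136 137 136 139 140  88 190 187 185 148 144]
[[204, 121], [211, 146], [197, 149], [191, 125]] [[0.70445808 0.16631845 0.05      ]
 [0.63063447 0.14563516 0.05      ]
 [0.62216971 0.18609442 0.05      ]
 [0.69295172 0.20409736 0.05      ]]
rim slope deg -0.24078471293148848 0.3339291056862298
```

View pics/f.png

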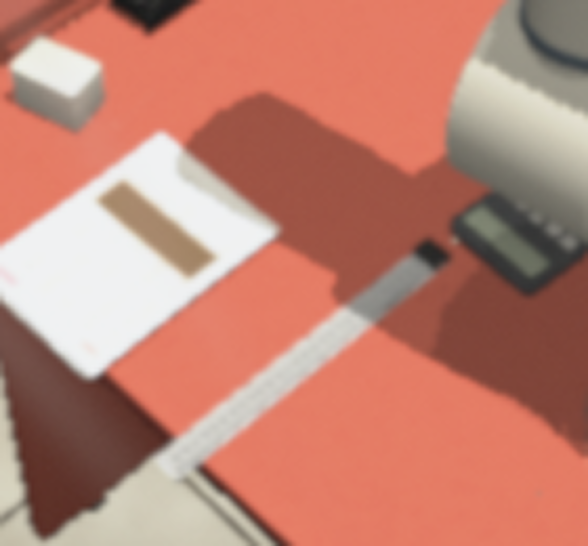

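The list is square to within about 0.5°, and its lead is at 0.352 against the ruler tip at about 0.3625. I'll push it another 10.7 mm.

```bash
python3 - <<'E'
from meas import *
s=np.array([.488,.140-.016-.025,.0035])
try:
    arm.move_to(s+[0,0,.17],R(90)); arm.move_l(s,feed=.12)
    arm.move_l([.488,.1507-.016,.0035],feed=.03); print(arm.current_ee_pos())
    arm.sleep(.3); arm.move_l(s,feed=.06); arm.move_l(s+[0,0,.2],feed=.2)
    arm.move_to([0.12,-0.37,0.30],R(15)); print(arm.current_t())
except Exception as x: print(repr(x),arm.current_t(),arm.current_ee_pos())
im=arm.snapshot("top"); report(im)
cv2.imwrite("pics/g.png",cv2.resize(im[90:290,120:390],None,fx=2.9,fy=2.9,interpolation=0)[...,::-1])
E
```

```text
[0.48799834 0.13461332 0.00350062]
38.9083
lead 15 y 0.3621 sd 0.0003 slope deg 0.4 x 0.487
trail 15 y 0.1505 sd 0.0006 slope deg 0.43 x 0.486
tip 6 y 0.3617 sd 0.0001 slope deg 1.04 x 0.311
```

View pics/g.png

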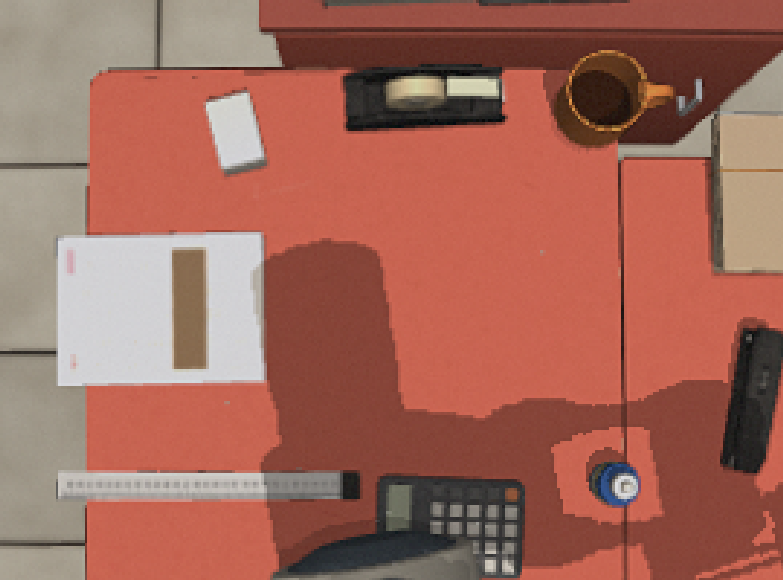

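The list's leading end and the ruler tip are both at column 57 of the crop. The list is square, the carton is standing clear and the ruler hasn't moved.

```bash
python3 -c "
from rig import arm
print(arm.sign_off(),arm.current_t())"
```

```text
the job is handed in; nothing more can be done
the job is handed in; nothing more can be done
```

I handed the job in at about 39 s: the carton stands pushed aside, clear of the list, and the price list's leading end measures within about 1 mm of level with the ruler's tip, square to the desk edge to about half a degree, with the ruler and everything else left where they were.

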